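# Weigh the awning flange on the counter balance

## Task

Find the weight of the steel flange on the balance: lower known ring weights from the tray over the spindle of the empty pan, the large one first and then whichever one of the other two brings the beam level, so that the pointer comes to rest between the two black marks. Seat each ring fully down by feel, gently and without forcing or dropping anything on the balance, and leave the ring you do not need in the tray, the flange on its pan and the other tools where they lie.

Things in the scene. Friction and masses are not known exactly. Their poses are not given: they have to be found in the camera images.
- beam (a joint): beam tilt in rad: 0 level, positive = weight pan down, stops at -0.13 and +0.13. It swings freely on a pivot 85 mm above the table, arms 130 mm long. Each 10 g of difference between the pans tilts it 0.015 rad (0.13 means 87 g or more); it settles in about 1 s. Starts near -0.13, flange side down. The pointer is between the marks within 0.045 rad of level
- pan_w_floor (a point): centre of the upper face of the empty weight pan: flat rimless disc, 72 mm diameter, stays level as it rides on the beam arm's arc (17 mm up or down, moved by 1 to 3 N). Beam along this frame's y, flange pan at +y, z up. Its steel spindle, 12 mm diameter, 55 mm tall, blunt top, is clamped in a cross slot: up to 4 mm off this point along x, unknown; in line along y. Bores clear it by 1 mm all round
- pan_p_floor (a point): centre of the upper face of the other, equal pan, which carries the flange on its own spindle
- flange_center (a point): centre of the flange to be weighed: dark steel disc 60 mm diameter, 11 mm thick, with a bore and four small bolt holes, mass unknown between 184 and 266 g, sitting on its pan's spindle; it is not handled
- tray: shallow stainless steel parts tray, fixed, 300 mm (its x) by 130 mm (its y), rim 11 mm high, floor 3 mm thick; origin at the centre of its underside on the table, z up. The three rings stand on its floor in a row along its x axis, about 90 mm apart
- large_center (a point): plain steel ring weight, 38 mm outside diameter, 14 mm bore right through, 20 mm high, exactly 150 g, standing flat in the tray at the start (which ring stands where varies). This point is its centre, half-way up, on the bore axis; z is the bore axis
- medium_center (a point): plain steel ring weight, 32 mm outside diameter, 14 mm bore right through, 20 mm high, exactly 100 g, standing flat in the tray at the start (which ring stands where varies). This point is its centre, half-way up, on the bore axis; z is the bore axis
- small_center (a point): plain steel ring weight, 25 mm outside diameter, 14 mm bore right through, 20 mm high, exactly 50 g, standing flat in the tray at the start (which ring stands where varies). This point is its centre, half-way up, on the bore axis; z is the bore axis
- large: the large ring weight (see large_center); origin at the centre of its underside
- medium: the medium ring weight; origin at the centre of its underside
- small: the small ring weight; origin at the centre of its underside
- balance: the whole balance: grey fixed stand (base 100 by 170 by 15 mm) carrying the aluminium beam and both pans; origin under the middle of the base, on the table, y along the beam towards the flange pan, z up. Midway between the pans stand the pointer and its white scale plate with two black marks, up to 215 mm above the table
- pliers: needle-nose pliers lying on the table, 145 mm long; a bystander
- rasp: steel rasp with a wooden handle lying on the table, 270 mm long; a bystander
- hinge: brass door hinge leaf without its pin, 90 by 45 mm, lying on the table; a bystander
- gauge: flat grey plastic screw gauge, 120 by 50 mm; a bystander
Things that resemble listed ones, but are neither listed nor needed, are in the scene too. What is shaped like the medium but green or orange is not meant. What is shaped like the small but orange or red is not meant.

How it is judged (in metres and radians):
On the way:
1. the large ring is seated on the spindle of the weight pan, the beam still flange side down (horizontal distance between large_center and pan_w_floor below 0.007 m and angle between large_center's own z axis and vertical below 0.12 rad and z of large_center in the frame of pan_w_floor between 0.006 and 0.014 m and linear speed of large below 0.02 m/s and value of joint beam below -0.02 rad), for 0.2 s.
At the end, for the whole second after the job is handed in: beam still within 0.045 rad of level; the large ring and above it one other, fully down on the weight pan's spindle (axis within 7 mm of the pan's centre, upper ring's centre under 34 mm above the pan), at rest; the third ring in the tray; the flange seated on its pan (within 6 mm) (velocity of joint beam between -0.05 and 0.05 rad/s and value of joint beam between -0.045 and 0.045 rad and horizontal distance between large_center and pan_w_floor below 0.007 m and angle between large_center's own z axis and vertical below 0.12 rad and z of large_center in the frame of pan_w_floor between 0.006 and 0.014 m and linear speed of large below 0.02 m/s and (((horizontal distance between small_center and pan_w_floor below 0.007 m and angle between small_center's own z axis and vertical below 0.12 rad and z of small_center in the frame of pan_w_floor between 0.023 and 0.034 m and linear speed of small below 0.02 m/s) and (x of medium_center in the frame of tray between -0.15 and 0.15 m and y of medium_center in the frame of tray between -0.065 and 0.065 m and height (world z) of medium_center below 0.03 m)) or ((horizontal distance between medium_center and pan_w_floor below 0.007 m and angle between medium_center's own z axis and vertical below 0.12 rad and z of medium_center in the frame of pan_w_floor between 0.023 and 0.034 m and linear speed of medium below 0.02 m/s) and (x of small_center in the frame of tray between -0.15 and 0.15 m and y of small_center in the frame of tray between -0.065 and 0.065 m and height (world z) of small_center below 0.03 m))) and horizontal distance between flange_center and pan_p_floor below 0.006 m and z of flange_center in the frame of pan_p_floor below 0.01 m); the robot touches nothing.
It fails at once if a contact force of more than 15 N on the balance (contact force between balance and anything else above 15 N).
It fails at once if the pliers moved more than 30 mm (distance of pliers from where it was at the start of the episode above 0.03 m).
It fails at once if the rasp moved more than 30 mm (distance of rasp from where it was at the start of the episode above 0.03 m).
It fails at once if the hinge moved more than 30 mm (distance of hinge from where it was at the start of the episode above 0.03 m).
It fails at once if the gauge moved more than 30 mm (distance of gauge from where it was at the start of the episode above 0.03 m).
It also fails if it takes over 72 s, if anything falls off the work surface, if the arm or the gripper's body presses on something with over 40 N, if the wrist force passes 120 N, or if a joint passes its speed limit or range.

## Robot

A 7-joint arm with a two-finger parallel gripper is mounted at the origin on the work surface. World frame = base frame: x ahead of the robot, y to its left, z up, the work surface at z = 0. Lengths are in mm, angles in rad, forces in N, time in s.
With the tool pointing down it reaches from about 400 to 925 mm from the base axis. Payload 5.6 kg.
Tool frame: the origin (TCP) lies at the very end of the fingers, on their centre line; the grasp point (between the pads) lies 19 mm behind it; z points along the fingers, y is the direction in which the jaws open and shut (so a half turn about z gives the same grasp; the last joint's range is limited). The gripper opens to 85 mm and grips with 20 to 120 N. Pads are 22 mm wide; open, the fingers measure 114 mm over their backs; the gripper's body (76 mm by 85 mm) begins 54 mm behind the grasp point. The pads swing forward as they close: fully open they stand 13 mm farther back than shut.
Start: joints at [-1.24, 0.468, -0.012, 1.603, 0.006, 1.071, -0.056], TCP at [237.391, 605.106, 231.29] pointing down, gripper open.
Joint ranges: [-2.53, 2.53], [-0.31, 2.02], [-1.57, 1.55], [0.28, 2.44], [-1.29, 4.43], [0.15, 1.84], [-2.92, 2.92]. Speed limits (rad/s): [2.57, 2.57, 3.14, 3.14, 3.14, 3.14, 3.14].

## Interface

Orientations are given as a rotation vector (axis times angle).
In Python, from cell import arm gives the robot as it stands.
- The arm moves only by the shell command python3 -m crank 'ROWS' [FORCE]. ROWS is JSON, a list that holds one entry, the list of rows, each a list of 7 numbers: the shift along the world's x, y, z in cm, then the turn, a rotation vector about the world's x, y, z in degrees, then the finger opening in cm, from 0 to 8.54. A call has 1 to 20 rows; each row shifts and turns the pose as measured when the row begins; what a row does not reach is not made up. A row lasts 1/8 s, in which the tool goes at most 62.5 mm and 10.7 degrees, less where a joint would pass 70% of its speed; a pose out of reach is approached as far as the arm can. A call is refused whole if a number of a shift passes 6.25 or a number of a turn 10.7, either way. A call with a gripper value outside its range is refused whole. The fingers move at their own pace and stop on an object; FORCE is the grip in N (left out, the last holds). Time passes only in rows, so rows that do not move let the fingers close. It gives the time, the measured TCP pose, the force and the opening at its end, in the units of the state.
- arm.get_obs(): the state, without advancing time (a new reading comes with each control period).
- arm.read_camera(name): name is "scene" or "side" or "wrist"; returns the picture (420x560x3 uint8, red, green, blue); there is no depth.
- arm.camera_params(name): a dict with "mtx" (3x3 intrinsics, pixels), "position" and "rotation" of the camera in the world; the wrist camera has in their place "hand_eye" (4x4, takes a point from camera to tool coordinates, whose origin is the TCP and whose axes are the flange's). Camera axes: x right, y down, z forward; pixel columns grow to the right and rows downward; lengths in mm; the calibration is good to about 2 mm. A picture is of the moment at which its call begins: read the wrist's pose just before it. camera_params takes no time and is no camera call.
- arm.job_done(): hands the job in, once; it reports no verdict.
The state is a dict: "t": time; "q": joint angles; "joint_velocities": joint speeds; "effort": joint torques, N m; "eef_pos": TCP position; "orientation": TCP orientation; "ft_force": force on the tool from outside, world axes, zero at the start; "moment": the same for the moment, N m; "finger_gap": finger opening in mm.
Only numpy, scipy, OpenCV 4.12 (cv2) and the standard library are available. Lean on these libraries where they do the work, as an engineer would, in place of code of your own. Each camera call takes 0.05 s, during which the arm holds its last target. There are 200 camera calls.

## Working session

There is one attempt and no reset: what is moved stays moved. The work goes in short steps, Python scripts to look and compute and a shell command to move; the robot and the scene stay as the last step left them, time stands still between calls to the robot, and variables do not carry over. Pictures are saved under pics/ and viewed, about 8 in all and at most 12, crops included, and the job is handed in when it is done.

```bash
ls; mkdir -p pics; cat > h.py <<'E'
import numpy as np, cv2
from scipy.spatial.transform import Rotation as R
from cell import arm
def snap(n,f,crop=None,s=1):
    o=arm.get_obs(); im=arm.read_camera(n)[:,:,::-1].copy()
    cv2.imwrite('pics/raw_'+f,im)
    if crop: im=im[crop[1]:crop[3],crop[0]:crop[2]]
    if s!=1: im=cv2.resize(im,None,fx=s,fy=s,interpolation=cv2.INTER_CUBIC)
    cv2.imwrite('pics/'+f,im); return o
def cam(n,o=None):
    p=arm.camera_params(n); K=np.array(p['mtx'])
    if n=='wrist':
        H=np.array(p['hand_eye']); o=o or arm.get_obs()
        T=np.eye(4);T[:3,:3]=R.from_rotvec(o['orientation']).as_matrix();T[:3,3]=o['eef_pos']
        M=T@H; return K,M[:3,:3],M[:3,3]
    r=np.array(p['rotation'])
    r=R.from_rotvec(r).as_matrix() if r.shape==(3,) else r
    return K,r,np.array(p['position'])
def pt(c,u,v,z):
    K,r,p=c; d=r@np.linalg.solve(K,[u,v,1]); return p+d*(z-p[2])/d[2]
def proj(c,X):
    K,r,p=c; q=K@(r.T@(np.array(X)-p)); return q[:2]/q[2]
E
python3 - <<'E'
from h import *
o=snap('scene','a.png'); snap('side','b.png'); snap('wrist','w.png')
print(o)
for n in('scene','side','wrist'): print(n,arm.camera_params(n))
ims=[cv2.imread('pics/raw_'+f) for f in('a.png','b.png')]
cv2.imwrite('pics/ab.png',cv2.resize(np.hstack(ims),(800,300),interpolation=cv2.INTER_AREA))
E
```

```text
pics
{'t': 0.0, 'q': array([-1.2400069 ,  0.46840844, -0.01157269,  1.60364242,  0.0059986 ,
        1.07141272, -0.05630567]), 'joint_velocities': array([-0.00042567, -0.00020588,  0.00047444, -0.00079362,  0.00044971,
       -0.00111403, -0.00047494]), 'effort': array([-4.19543148e-04, -5.32386267e+01,  2.14771985e-02, -2.51307392e+01,
        1.14732355e-02,  7.61387986e-03,  1.06935533e-05]), 'eef_pos': array([237.21691804, 604.55215581, 230.31026054]), 'orientation': array([-5.83846729e-01, -3.08665537e+00,  2.86735202e-03]), 'ft_force': array([-1.16742735,  0.63704305,  0.54910519]), 'moment': array([0.02828743, 0.0432581 , 0.01432309]), 'finger_gap': 85.27304005501546}
scene {'mtx': array([[397.92532807,   0.        , 279.30656612],
       [  0.        , 397.92532807, 210.62657539],
       [  0.        ,   0.        ,   1.        ]]), 'position': array([975.84226665, 232.68941914, 866.96322287]), 'rotation': array([-1.29687006, -2.43825992,  0.73962773])}
side {'mtx': array([[535.32301702,   0.        , 272.71922048],
       [  0.        , 535.32301702, 204.08567052],
       [  0.        ,   0.        ,   1.        ]]), 'position': array([ 141.95653478, -633.32611744,  870.77079315]), 'rotation': array([-2.28151132,  0.73636547, -0.26889464])}
wrist {'mtx': array([[320.03391545,   0.        , 279.26269176],
       [  0.        , 320.03391545, 214.07540648],
       [  0.        ,   0.        ,   1.        ]]), 'hand_eye': array([[-5.14692759e-05, -9.63003841e-01, -2.69487661e-01,
         6.71448514e+01],
       [ 9.99999994e-01, -2.40132536e-05, -1.05178916e-04,
        -4.13416698e-01],
       [ 9.48164250e-05, -2.69487665e-01,  9.63003837e-01,
        -1.43033338e+02],
       [ 0.00000000e+00,  0.00000000e+00,  0.00000000e+00,
         1.00000000e+00]])}
```

View pics/a.png

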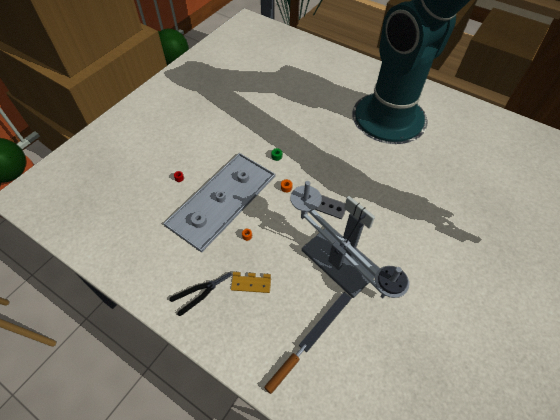

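View pics/b.png

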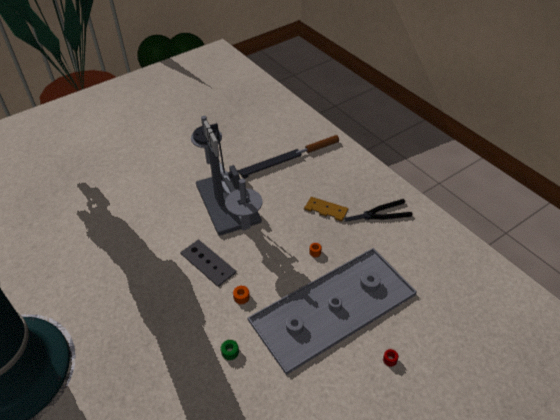

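Scene: the tray's rings are at about (198,218), (220,195) and (241,175), the empty pan at (305,199), and the flange pan at (393,280). In the side view the rings are at (370,282), (335,302) and (294,325), and the pan is at (243,201). Next I'll enlarge both.

```bash
python3 - <<'E'
from h import *
a=cv2.imread('pics/raw_a.png');b=cv2.imread('pics/raw_b.png')
f=lambda im,x,y,w,h,s:cv2.resize(im[y:y+h,x:x+w],None,fx=s,fy=s,interpolation=cv2.INTER_CUBIC)
A=f(a,160,150,200,100,4)
B=f(b,190,110,200,50,4)
B1=f(b,210,160,75,75,4); B2=f(b,260,260,125,75,4)
cv2.imwrite('pics/c.png',np.vstack([A[:300],np.hstack([B1,B2])])) 
S=cam('scene');D=cam('side')
for u,v in((198,218),(220,195),(241,175)): print('sc',pt(S,u,v,23).round(1))
for u,v in((370,281),(335,301),(294,324)): print('sd',pt(D,u,v,23).round(1))
print('pan',pt(S,306,200,85).round(),pt(D,243,201,85).round())
def tri(p,q):
    r=[]
    A=[];bb=[]
    for c,(u,v) in((S,p),(D,q)):
        d=c[1]@np.linalg.solve(c[0],[u,v,1]);d/=np.linalg.norm(d);M=np.eye(3)-np.outer(d,d);A.append(M);bb.append(M@c[2])
    return np.linalg.lstsq(np.vstack(A),np.hstack(bb),rcond=None)[0].round(1)
print(tri((306,200),(243,201)),tri((308,183),(240,177)), 'flange',tri((393,280),(206,134)))
E
```

```text
sc [ 633.4 -236.    23. ]
sc [ 545.9 -235.1   23. ]
sc [ 461.1 -230.1   23. ]
sd [ 628.  -241.7   23. ]
sd [ 544.9 -237.    23. ]
sd [ 453.9 -231.2   23. ]
pan [473. -20.  85.] [519.  29.  85.]
[499.   -6.2 126.4] [498.3  -5.4 189.7] flange [557.4 242.3 102.9]
```

View pics/c.png

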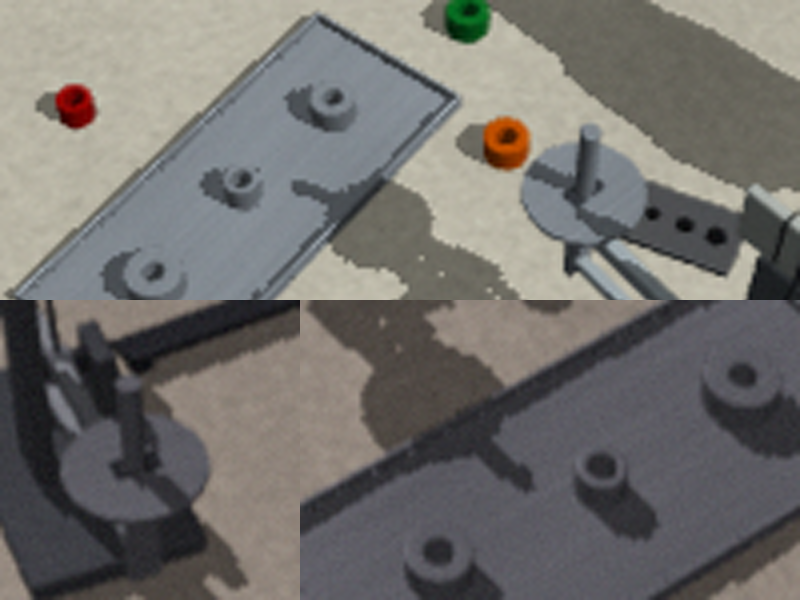

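Large ring at about (631,-239), small (545,-236), medium (457,-231). The pan is at about (499,-6,126) and the beam points at about 77° in world. I'll go above the spindle with the jaws along the balance's x axis.

```bash
python3 -m crank '[[[2.2,-5.1,0.4,0,0,-6.8,8.5],[2.2,-5.1,0.4,0,0,-6.8,8.5],[2.2,-5.1,0.4,0,0,-6.8,8.5],[2.2,-5.1,0.4,0,0,-6.8,8.5],[2.2,-5.1,0.4,0,0,-6.8,8.5],[2.2,-5.1,0.4,0,0,-6.8,8.5],[2.2,-5.1,0.4,0,0,-6.8,6],[2.2,-5.1,0.4,0,0,-6.8,6],[2.2,-5.1,0.4,0,0,-6.8,6],[2.2,-5.1,0.4,0,0,-6.8,6],[2.2,-5.1,0.4,0,0,-6.8,6],[2.2,-5.1,0.4,0,0,-6.8,6],[0,0,0,0,0,0,6]]]' 40
python3 - <<'E'
from h import *
o=snap('wrist','d.png',None,1.4);
Rm=R.from_rotvec(o['orientation']).as_matrix();print(o['t'],o['eef_pos'],Rm.round(3))
E
```

```text
t: 1.78
eef_pos: [503.4, -29.0, 278.4]
orientation: [-2.502, -1.897, -0.004]
ft_force: [-1.1, 0.2, -0.3]
finger_gap: 59.9
1.775 [503.36272646 -28.95521107 278.36536759] [[ 0.27   0.963  0.001]
 [ 0.963 -0.27   0.003]
 [ 0.003  0.    -1.   ]]
```

View pics/d.png

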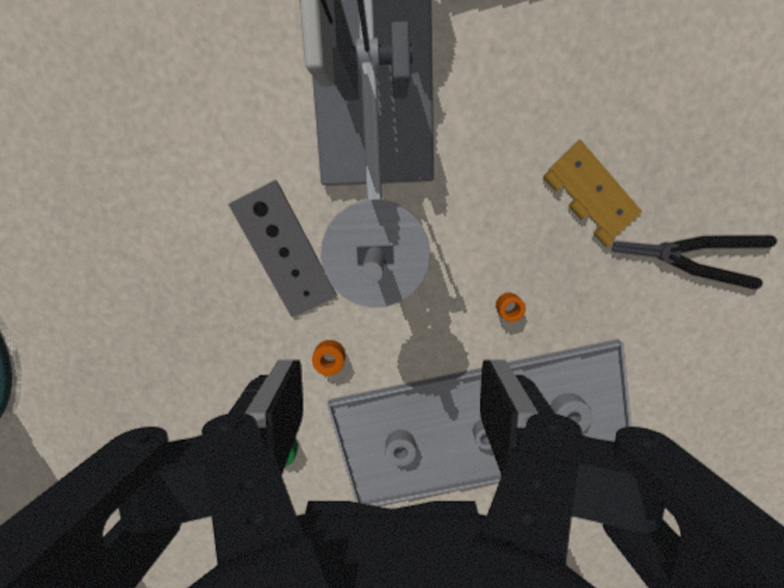

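Wrist view: pan disc centred at about (375,253) in the 1.4x picture, with the spindle leaning to a tip at about (373,271). Next, an enlarged crop for the spindle axis.

```bash
python3 - <<'E'
from h import *
a=cv2.imread('pics/raw_d.png')
cv2.imwrite('pics/e.png',cv2.resize(a[138:222,224:312],None,fx=7,fy=7,interpolation=cv2.INTER_CUBIC))
E
```

```text
(no output)
```

View pics/e.png

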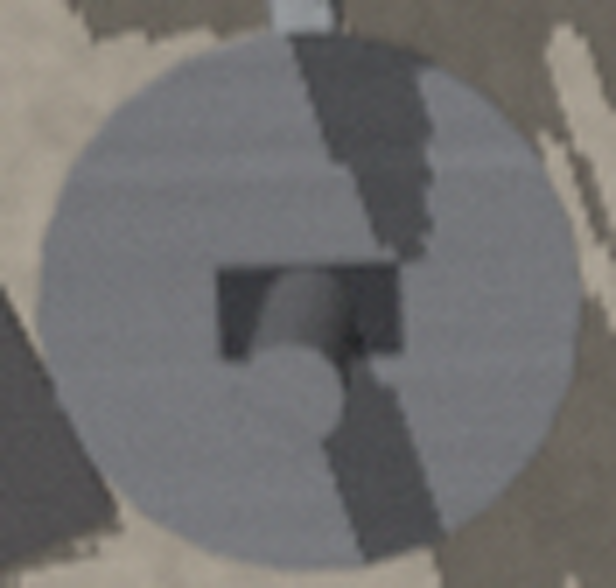

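```bash
cat >> h.py <<'E'
def tri2(c1,p,c2,q):
    A=[];b=[]
    for c,(u,v) in((c1,p),(c2,q)):
        d=c[1]@np.linalg.solve(c[0],[u,v,1]);d/=np.linalg.norm(d);M=np.eye(3)-np.outer(d,d);A.append(M);b.append(M@c[2])
    return np.linalg.lstsq(np.vstack(A),np.hstack(b),rcond=None)[0]
E
python3 - <<'E'
from h import *
c=cam('wrist');S=cam('scene');D=cam('side')
f=lambda x,y:(224+(x+.5)/7-.5,138+(y+.5)/7-.5)
pan=f(310.5,302.5);top=f(294,388)
for z in(120,126):
    P=pt(c,*pan,z);L=pt(c,*f(40,302),z);Rr=pt(c,*f(581,302),z);U=pt(c,*f(310,35),z);Dn=pt(c,*f(310,570),z)
    T=pt(c,*top,z+55)
    bx=np.array([.963,-.27]) # tool y
    by=np.array([.27,.963])
    print(z,P.round(1),np.linalg.norm(Rr-L).round(1),np.linalg.norm(U-Dn).round(1),'top',T.round(1),'off tooly,toolx',((T-P)[:2]@bx).round(1),((T-P)[:2]@by).round(1))
# tri of pan centre, spindle top with others
print('tri pan',tri2(S,(306,198),D,(243.6,201.5)).round(1),tri2(c,pan,D,(243.6,201.5)).round(1),tri2(c,pan,S,(306,198)).round(1))
print('tri top',tri2(S,(307.2,182.3),D,(242,180.5)).round(1),tri2(c,top,D,(242,180.5)).round(1))
# rings bore top in wrist
for n,u,v in(('M',401,446),('S',488,438),('L',574,414)): print(n,pt(c,u/1.4,v/1.4,23).round(1))
# beam dir: base edges
print(pt(c,322/1.4,184/1.4,15),pt(c,433/1.4,181/1.4,15))
E
```

```text
120 [497.6  -7.4 120. ] 73.3 73.2 top [497.5  -7.9 175. ] off tooly,toolx 0.1 -0.5
126 [498.1  -6.5 126. ] 71.9 71.8 top [498.1  -6.8 181. ] off tooly,toolx 0.1 -0.3
tri pan [497.1  -9.1 129.1] [498.6  -6.9 125.9] [498.9  -6.3 133.3]
tri top [496.9 -10.3 186.1] [498.8  -7.  182.1]
M [ 461.  -218.4   23. ]
S [ 547.9 -232.8   23. ]
L [ 635.7 -229.1   23. ]
[461.13030028  47.94119396  15.        ] [555.68925865  24.49641534  15.        ]
```

The pan is at (498.1,-6.5,126); its measured diameter of 71.9 mm matches 72. The spindle is almost central. Now over the large ring for a close look.

```bash
python3 -m crank '[[[2.6,-4.1,-1,0,0,0,6],[2.6,-4.1,-3,0,0,0,6],[2.6,-4.1,-4,0,0,0,6],[2.6,-4.1,-4,0,0,0,6],[2.6,-4.1,-4,0,0,0,6],[0,0,0,0,0,0,6]]]'
python3 - <<'E'
from h import *
o=snap('wrist','f.png',None,1.4);
print(o['t'],o['eef_pos'],o['ft_force'])
E
```

```text
t: 2.58
eef_pos: [635.5, -220.5, 108.9]
orientation: [-2.463, -1.925, -0.01]
ft_force: [-0.3, -0.2, -0.3]
finger_gap: 59.9
2.575 [ 635.49914859 -220.51600806  108.93444214] [-0.28397096 -0.17185101 -0.34823318]
```

View pics/f.png

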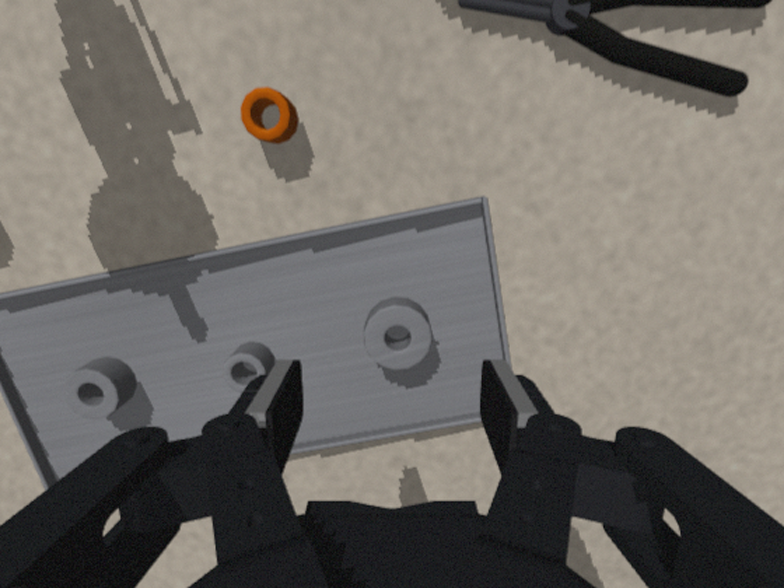

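The large ring's top face is centred at (397.5,336) in the 1.4x picture, and the medium ring's bore is at (91,394).

```bash
python3 - <<'E'
from h import *
o=arm.get_obs();c=cam('wrist');f=lambda x,y:((x+.5)/1.4-.5,(y+.5)/1.4-.5)
t=o['eef_pos'];L=pt(c,*f(397.5,336.5),23);print(L.round(1),(L-t).round(1),'dia',np.linalg.norm(pt(c,*f(364,336),23)-pt(c,*f(431,336),23)).round(1))
for x,y in((245,370),(92,393)):print(pt(c,*f(x,y),23).round(1))
E
```

```text
[ 636.6 -235.2   23. ] [ -0.  -16.8 -88.3] dia 36.7
[ 549.  -234.1   23. ]
[ 459.7 -226.8   23. ]
```

```bash
python3 -m crank '[[[-0.1,-1,-2,0,0,0,6],[-0.1,-0.9,-3,0,0,0,6],[0,0,-2,0,0,0,6],[0,0,0,0,0,0,6],[0,0,0,0,0,0,6]]]'
python3 - <<'E'
from h import *
o=snap('wrist','g.png',None,1.2);
print(o['t'],o['eef_pos'],R.from_rotvec(o['orientation']).as_matrix().round(3)[:,1:], o['joint_velocities'].round(3))
c=cam('wrist',o); print('ring proj at -', proj(c,[635.3,-237.5,23])*1.2)
E
```

```text
t: 3.25
eef_pos: [637.8, -229.9, 43.5]
orientation: [-2.453, -1.941, -0.03]
ft_force: [0.1, -0.2, -0.3]
finger_gap: 60.1
3.25 [ 637.75254668 -229.91681822   43.4695087 ] [[ 0.973  0.007]
 [-0.23   0.022]
 [ 0.001 -1.   ]] [-0.009 -0.002 -0.006  0.007 -0.004  0.     0.002]
ring proj at - [331.55713453 320.03277719]
```

View pics/g.png

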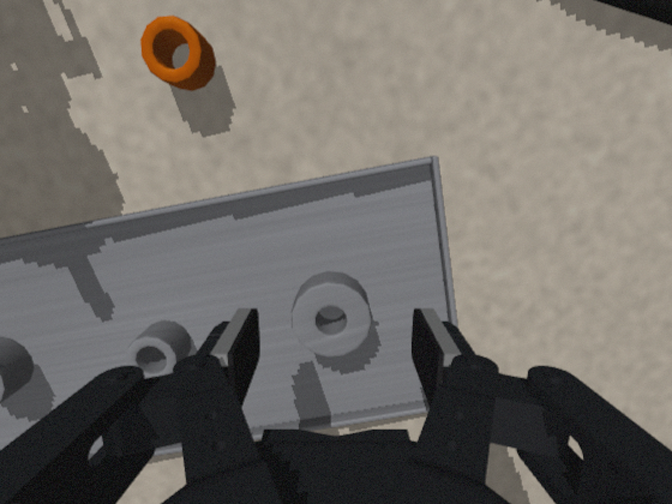

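```bash
python3 -m crank '[[[-0.2,-0.7,-1,-1.2,0.4,0,6],[0,0,-1.5,0,0,0,6],[0,0,0,0,0,0,6]]]'
python3 -c "
from h import *
o=arm.get_obs();print(o['t'],o['eef_pos'],o['ft_force'],R.from_rotvec(o['orientation']).as_matrix()[:,2].round(4))"
```

```text
t: 3.68
eef_pos: [636.5, -236.8, 18.3]
orientation: [2.462, 1.95, 0.001]
ft_force: [-0.6, 0.5, 0.2]
finger_gap: 60.1
3.675 [ 636.54217514 -236.83111298   18.27131094] [-0.60275077  0.47510272  0.2103311 ] [ 1.5e-03 -5.0e-04 -1.0e+00]
```

```bash
python3 -m crank '[[[-0.1,0,-0.8,0,0,0,6],[0,0,-0.4,0,0,0,6],[0,0,0,0,0,0,3],[0,0,0,0,0,0,3],[0,0,0,0,0,0,3],[0,0,0,0,0,0,3],[0,0,0,0,0,0,3]]]' 30
```

```text
t: 4.55
eef_pos: [635.4, -237.2, 5.5]
orientation: [2.462, 1.949, 0.001]
ft_force: [0.8, -1.0, -0.4]
finger_gap: 37.1
```

```bash
python3 -m crank '[[[0,0,3,0,0,0,3],[0,0,5,0,0,0,3],[0,0,5,0,0,0,3],[-1.4,2.3,4,0,0,0,3],[-2.4,4.1,3,0,0,0,3],[-2.4,4.1,0,0,0,0,3],[-2.4,4.1,0,0,0,0,3],[-2.4,4.1,0,0,0,0,3],[-1.5,2.5,0,0,0,0,3],[0,0,0,0,0,0,3],[0,0,0,0,0,0,3]]]'
python3 - <<'E'
from h import *
o=snap('wrist','i.png',(180,150,400,345),3.5);
print(o['t'],o['eef_pos'],R.from_rotvec(o['orientation']).as_matrix().round(3), o['joint_velocities'].round(3),o['ft_force'],o['finger_gap'])
E
```

```text
t: 5.92
eef_pos: [503.9, -19.4, 210.7]
orientation: [-2.464, -1.949, -0.005]
ft_force: [-0.1, -0.8, -2.0]
finger_gap: 37.2
5.925 [503.85878743 -19.44238429 210.65081838] [[ 0.23   0.973  0.002]
 [ 0.973 -0.23   0.002]
 [ 0.003  0.002 -1.   ]] [-0.007 -0.008 -0.01   0.007  0.001  0.001 -0.004] [-0.067044   -0.8214063  -1.96917831] 37.152407241828136
```

View pics/i.png

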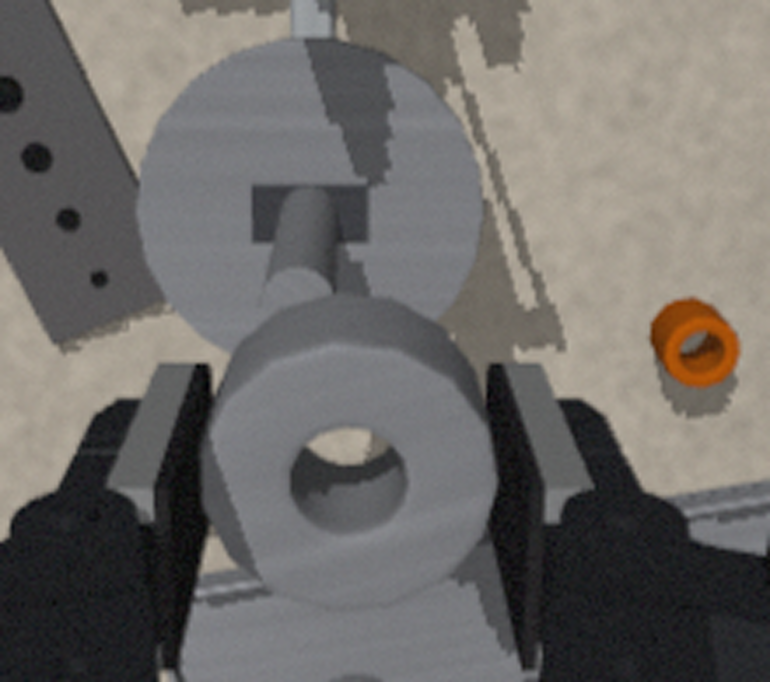

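The held ring's bore top is centred at (349,480) in the crop, the spindle tip at about (297,301), and the pan spans x 138 to 483.

```bash
python3 - <<'E'
from h import *
o=arm.get_obs();t=np.array([503.86,-19.44,210.65]);print(o['eef_pos'])
o=dict(o);o['eef_pos']=t
c=cam('wrist',o);f=lambda x,y:(180+(x+.5)/3.5-.5,150+(y+.5)/3.5-.5)
Rm=R.from_rotvec(o['orientation']).as_matrix()
zt=t[2]+17.5
B=pt(c,*f(349,480),zt);print('ring',B.round(1),'tool off',(Rm.T@(B-t)).round(2),'bore',np.linalg.norm(pt(c,*f(290,480),zt)-pt(c,*f(408,480),zt)))
P=pt(c,*f(310.5,211),126);T=pt(c,*f(297,301),181);b0=pt(c,*f(308,215),126)
print('pan',P.round(1),'w',np.linalg.norm(pt(c,*f(138,211),126)-pt(c,*f(483,211),126)),'tip',T.round(1),np.linalg.norm(pt(c,*f(265,300),181)-pt(c,*f(331,300),181)))
print('tip-pan tool',(Rm.T@(T-P)).round(1),'base-pan',(Rm.T@(b0-P)).round(1))
print('tip-ring',(T-B).round(1))
print('pan top edge',pt(c,*f(310.5,38),126)[:2]-36*Rm[:2,0])
E
```

```text
[503.8332222  -19.52028078 210.55103625]
ring [504.7 -20.1 228.2] tool off [ -0.35   0.99 -17.5 ] bore 14.661548520968203
pan [498.9 -10.7 126. ] w 72.54592569236513 tip [498.2 -11.3 181. ] 10.763576896357652
tip-pan tool [ -0.6  -0.4 -55. ] base-pan [-0.9 -0.5 -0. ]
tip-ring [ -6.5   8.7 -47.2]
pan top edge [499.18823535 -10.71631768]
```

```bash
python3 -m crank '[[[-0.5,0.6,0,0,0,0,3],[-0.22,0.24,-1,0,0,0,3],[0,0,-1,0,0,0,3],[0,0,0,0,0,0,3]]]'
python3 - <<'E'
from h import *
o=snap('wrist','j.png',(200,190,360,340),5)
print(o['t'],o['eef_pos'],R.from_rotvec(o['orientation']).as_matrix().round(3)[:,2], o['joint_velocities'].round(3),o['ft_force'],o['finger_gap'])
E
```

```text
t: 6.48
eef_pos: [496.4, -12.9, 188.5]
orientation: [2.468, 1.944, 0.002]
ft_force: [-0.2, -0.8, -2.0]
finger_gap: 36.8
6.475 [496.37902149 -12.90423867 188.5256284 ] [ 0.001  0.001 -1.   ] [ 0.004 -0.004  0.003 -0.009  0.    -0.001  0.001] [-0.21821062 -0.79301902 -1.98132094] 36.75020615315703
```

View pics/j.png

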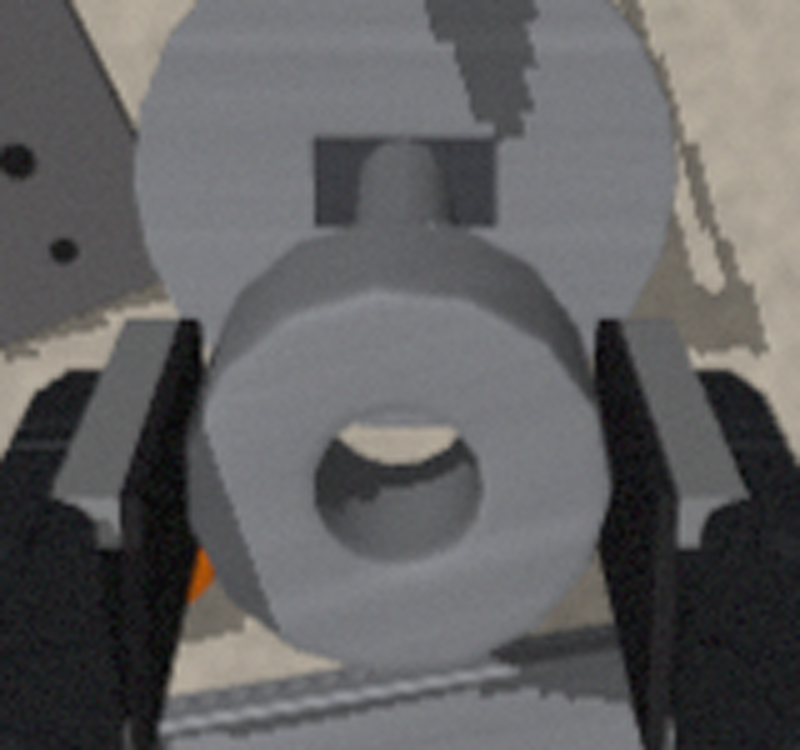

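Bore centred at (399,484) in the 5x crop, spindle shaft base at x≈401, pan at x≈403.5 (135 to 672). The alignment looks near, so I'll quantify it.

```bash
python3 - <<'E'
from h import *
o=arm.get_obs();t=np.array([496.38,-12.90,188.53]);print(o['eef_pos'])
o=dict(o);o['eef_pos']=t
c=cam('wrist',o);f=lambda x,y:(200+(x+.5)/5-.5,190+(y+.5)/5-.5)
Rm=R.from_rotvec(o['orientation']).as_matrix();tt=lambda X:(Rm.T@(X-t)).round(2)
B=pt(c,*f(399,484),t[2]+17.5);print('ring',B.round(1),tt(B))
print('pan c',tt(pt(c,*f(403.5,178),126)),'base',tt(pt(c,*f(401.5,180),126)), 'slot',tt(pt(c,*f(405.5,180),126)),tt(pt(c,*f(314,138),126)),tt(pt(c,*f(496,225),126)))
for z in (140,150): print(z,tt(pt(c,*f(401.5,200),z)))
E
```

```text
[496.69337579 -12.953454   188.94409648]
ring [497.3 -13.3 206. ] [ -0.16   1.01 -17.5 ]
pan c [ 2.34  1.7  62.54] base [ 2.06  1.43 62.54] slot [ 2.06  1.97 62.54] [  7.96 -10.27  62.52] [-4.36 14.27 62.55]
140 [ 3.88  1.39 48.54]
150 [ 7.2   1.37 38.54]
```

```bash
python3 -m crank '[[[0.06,0.2,0,0,0,0,3],[0,0,-0.3,0,0,0,3],[0,0,-0.3,0,0,0,3],[0,0,0,0,0,0,3]]]'; python3 -m crank '[[[0,0,-0.3,0,0,0,3],[0,0,-0.3,0,0,0,3],[0,0,0,0,0,0,3]]]'
```

```text
t: 7.02
eef_pos: [498.0, -11.2, 183.3]
orientation: [2.467, 1.942, 0.004]
ft_force: [0.2, -0.6, 0.3]
finger_gap: 37.1
t: 7.4
eef_pos: [498.0, -10.3, 176.8]
orientation: [2.468, 1.943, 0.006]
ft_force: [-0.4, 0.8, -0.6]
finger_gap: 37.5
```

```bash
python3 - <<'E'
from h import *
o=snap('wrist','k.png'); t=o['eef_pos'];print(o['t'],t,o['ft_force'],o['moment'])
im=cv2.resize(cv2.imread('pics/raw_k.png')[150:310,190:370],None,fx=4.2,fy=3.7*4.2/3.7,interpolation=cv2.INTER_CUBIC)
im=im[:600]
c=cam('wrist',o);Rm=R.from_rotvec(o['orientation']).as_matrix()
# pan centre fixed: from the static view, tool (1.9,1.7) at t0
t0=np.array([496.38,-12.90,0]);C=t0+1.9*np.array([.23,.973,0])+1.7*np.array([.973,-.23,0])
print(C)
for z,col in((126,(0,255,0)),(119,(0,0,255))):
    p=[(proj(c,[C[0]+36*np.cos(a),C[1]+36*np.sin(a),z])-[190,150]+.5)*4.2 for a in np.linspace(0,2*np.pi,90)]
    cv2.polylines(im,[np.int32(p)],True,col,1)
cv2.imwrite('pics/k.png',im)
E
```

```text
7.4 [498.0177345  -10.34565348 176.8356464 ] [-0.39011288  0.80925037 -0.57572856] [ 0.33891176  0.08438054 -0.00656957]
[498.4711 -11.4423   0.    ]
```

View pics/k.png

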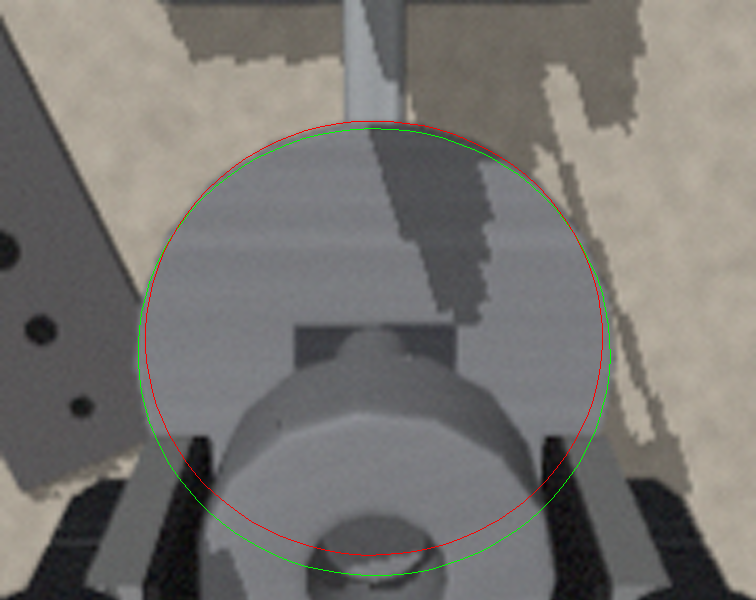

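The pan outline still matches z = 126, so the ring (underside about 174) is already over the spindle (tip 181). The side force is small, pushing towards +y. I'll ease that way and lower.

```bash
python3 -m crank '[[[0,0.08,0,0,0,0,3],[0,0,-0.4,0,0,0,3],[0,0,-0.4,0,0,0,3],[0,0,0,0,0,0,3]]]'
```

```text
t: 7.95
eef_pos: [498.0, -10.1, 168.1]
orientation: [2.467, 1.943, 0.005]
ft_force: [0.0, 0.3, -2.2]
finger_gap: 37.9
```

```bash
python3 -m crank '[[[0,0,-0.5,0,0,0,3],[0,0,-0.5,0,0,0,3],[0,0,-0.4,0,0,0,3],[0,0,0,0,0,0,3]]]';python3 -m crank '[[[0,0,-0.5,0,0,0,3],[0,0,-0.5,0,0,0,3],[0,0,-0.4,0,0,0,3],[0,0,0,0,0,0,3]]]'
```

```text
t: 8.45
eef_pos: [497.9, -10.1, 153.0]
orientation: [2.467, 1.943, 0.004]
ft_force: [-0.4, 0.3, -1.7]
finger_gap: 37.5
t: 8.95
eef_pos: [497.9, -10.0, 137.9]
orientation: [2.467, 1.943, 0.004]
ft_force: [-0.5, 0.5, -2.0]
finger_gap: 37.1
```

```bash
python3 -m crank '[[[0,0,-0.3,0,0,0,3],[0,0,-0.2,0,0,0,3],[0,0,0,0,0,0,3]]]';python3 -m crank '[[[0,0,-0.15,0,0,0,3],[0,0,-0.1,0,0,0,3],[0,0,0,0,0,0,3]]]';
```

```text
t: 9.32
eef_pos: [498.1, -10.0, 132.9]
orientation: [2.467, 1.943, 0.005]
ft_force: [-1.4, 0.6, -0.0]
finger_gap: 37.1
t: 9.7
eef_pos: [498.1, -10.3, 130.5]
orientation: [2.467, 1.943, 0.005]
ft_force: [-0.8, -0.1, 0.2]
finger_gap: 37.2
```

Contact at TCP z≈133, where fz rose by 2 N. The ring is on the pan, so I'll release gently.

```bash
python3 -m crank '[[[0,0,0,0,0,0,4.2],[0,0,0,0,0,0,4.6],[0,0,0,0,0,0,5.5],[0,0,0,0,0,0,5.5],[0,0,0,0,0,0,5.5],[0,0,0,0,0,0,5.5]]]' 
python3 -m crank '[[[0,0,2,0,0,0,5.5],[0,0,4,0,0,0,5.5],[0,0,4,0,0,0,5.5],[0,0,3,0,0,0,5.5],[0,0,0,0,0,0,5.5],[0,0,0,0,0,0,5.5]]]' 
python3 - <<'E'
from h import *
o=snap('wrist','l.png'); snap('side','l2.png');snap('scene','l3.png');print(o['t'],o['eef_pos'],o['ft_force'],R.from_rotvec(o['orientation']).as_matrix().round(3))
a=cv2.imread('pics/raw_l.png')[100:250,180:380]; b=cv2.imread('pics/raw_l2.png')[110:240,185:285];s=cv2.imread('pics/raw_l3.png')[150:310,280:430]
q=lambda i,w,h:cv2.resize(i,(w,h),interpolation=cv2.INTER_CUBIC)
cv2.imwrite('pics/l.png',np.hstack([q(a,400,300),q(b,180,300),q(s,220,300)]))
cv2.imwrite('pics/l.png',np.vstack([q(a,800,600)[:360][:, :], np.hstack([q(b,312,240)[:, :],q(s,488,240)])]) if 0 else np.vstack([np.hstack([q(a,533,400),q(s,267,400)])]))
E
```

```text
t: 10.45
eef_pos: [498.9, -10.5, 130.9]
orientation: [2.466, 1.942, 0.007]
ft_force: [-0.2, -0.7, 0.0]
finger_gap: 55.0
t: 11.2
eef_pos: [497.3, -10.7, 263.5]
orientation: [2.468, 1.942, 0.003]
ft_force: [0.8, 0.6, -0.7]
finger_gap: 54.9
11.2 [497.28927234 -10.67915083 263.47676189] [ 0.82678801  0.58974097 -0.65813325] [[ 0.235  0.972  0.002]
 [ 0.972 -0.235  0.   ]
 [ 0.001  0.002 -1.   ]]
```

View pics/l.png

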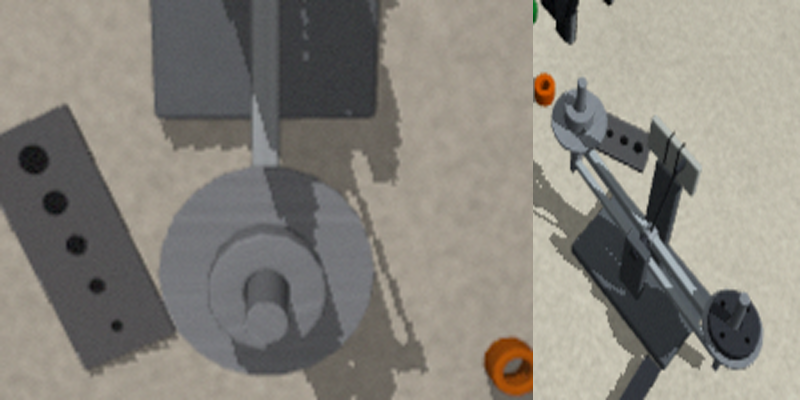

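The large ring is fully down on the pan (wrist crop about (266,287)). Next I'll measure the new beam tilt numerically by tracking the flange and the pan between the fixed-camera pictures.

```bash
python3 - <<'E'
from h import *
def sh(n0,n1,cx,cy,w=16,h=16):
    a=cv2.cvtColor(cv2.imread(n0),6).astype(np.float32);b=cv2.cvtColor(cv2.imread(n1),6).astype(np.float32)
    T=a[cy-h:cy+h,cx-w:cx+w];S=b[cy-h-14:cy+h+14,cx-w-14:cx+w+14]
    up=lambda i:cv2.resize(i,None,fx=8,fy=8,interpolation=cv2.INTER_CUBIC)
    r=cv2.matchTemplate(up(S),up(T),cv2.TM_CCOEFF_NORMED);_,m,_,l=cv2.minMaxLoc(r)
    return (l[0]/8-14,l[1]/8-14),round(m,3)
S=cam('scene');D=cam('side')
for nm,c,n0,n1,(x,y) in(('scene fl',S,'pics/raw_a.png','pics/raw_l3.png',(393,281)),('side fl',D,'pics/raw_b.png','pics/raw_l2.png',(206,135))):
    print(nm,sh(n0,n1,x,y),'stationary',sh(n0,n1,*((330,262) if c is S else (222,185)),8,8))
    P0=np.array([557,242,92.]) 
    # predicted pixel shift for tilts: flange pan rises
    C=np.array([527.5,116,0])
    for th in(-.13,-.11,-.09,-.07,-.05):
        X=lambda t:np.array([C[0]+.23*130*np.cos(t),C[1]+.973*130*np.cos(t),109+130*np.sin(t)])
        print(th,(proj(c,X(th))-proj(c,X(-.13))).round(2))
# wrist pan width -> height
o={'eef_pos':np.array([497.29,-10.68,263.48]),'orientation':arm.get_obs()['orientation']}
c=cam('wrist',o);f=lambda x,y:(180+(x+.5)/2.665-.5,100+(y+.5)/2.6667-.5)
for z in(126,123,120,115,110): print(z,np.linalg.norm(pt(c,*f(160,272),z)-pt(c,*f(373,272),z)).round(1),pt(c,*f(266.5,270),z).round(1))
E
```

```text
scene fl ((0.0, 0.0), 0.999) stationary ((0.0, 0.0), 0.992)
-0.13 [0. 0.]
-0.11 [ 0.41 -0.4 ]
-0.09 [ 0.81 -0.83]
-0.07 [ 1.19 -1.27]
-0.05 [ 1.56 -1.74]
side fl ((-0.25, 0.0), 0.599) stationary ((0.0, 0.0), 0.995)
-0.13 [0. 0.]
-0.11 [-0.16 -0.96]
-0.09 [-0.32 -1.91]
-0.07 [-0.47 -2.86]
-0.05 [-0.62 -3.79]
126 72.0 [499.2  -9.7 126. ]
123 72.7 [499.1 -10.3 123. ]
120 73.5 [498.9 -11.  120. ]
115 74.8 [498.6 -12.2 115. ]
110 76.1 [498.4 -13.3 110. ]
```

The flange pan has not moved (scene shift 0.0 px, correlation 0.999), so the beam is still at its stop. The shortfall is therefore at least about 83 g, and the medium ring is needed.

```bash
python3 -m crank '[[[-0.75,-4.2,0,0,0,0,5.5],[-0.75,-4.2,-2,0,0,0,5.5],[-0.75,-4.2,-4,0,0,0,5.5],[-0.75,-4.2,-4,0,0,0,5.5],[-0.75,-4,-4,0,0,0,5.5],[0,0,0,0,0,0,5.5],[0,0,0,0,0,0,5.5],[0,0,0,0,0,0,5.5]]]'
python3 - <<'E'
from h import *
o=snap('wrist','m.png');t=o['eef_pos'];print(o['t'],t,o['joint_velocities'].round(3),R.from_rotvec(o['orientation']).as_matrix().round(3))
c=cam('wrist',o);g=cv2.cvtColor(cv2.imread('pics/raw_m.png'),6)
up=cv2.resize(g,None,fx=4,fy=4,interpolation=cv2.INTER_CUBIC)
p=proj(c,[458.5,-229.5,23]);print('pred',p)
K=320*4/abs((c[1].T@(np.array([458.5,-229.5,23])-c[2]))[2]); print('exp r outer,bore',16*K,7*K)
x0,y0=int(p[0]*4-150),int(p[1]*4-150)
w=cv2.GaussianBlur(up[y0:y0+300,x0:x0+300],(9,9),2)
for lo,hi in((.85,1.15),):
  for r in(16,7):
    C=cv2.HoughCircles(w,cv2.HOUGH_GRADIENT,1,15,param1=60,param2=12,minRadius=int(r*K*lo),maxRadius=int(r*K*hi))
    if C is not None:
      for u,v,rr in C[0][:4]: print(r,((u+x0)/4).round(1),((v+y0)/4).round(1),rr,pt(c,(u+x0)/4,(v+y0)/4,23).round(1))
E
```

```text
t: 12.35
eef_pos: [456.2, -222.4, 114.5]
orientation: [-2.462, -1.947, 0.009]
ft_force: [0.3, 0.6, 0.0]
finger_gap: 54.7
12.35 [ 456.21640885 -222.36038669  114.52118887] [-0.011 -0.001 -0.004 -0.007 -0.003  0.002 -0.002] [[ 0.231  0.973 -0.006]
 [ 0.973 -0.231 -0.001]
 [-0.003 -0.005 -1.   ]]
pred [283.63992327 224.3503027 ]
exp r outer,bore 83.3402612251992 36.46136428602465
16 283.9 223.9 77.5 [ 458.8 -229.2   23. ]
7 283.6 223.9 37.4 [ 458.6 -229.1   23. ]
7 292.9 211.4 32.1 [ 467.7 -221.1   23. ]
```

```bash
python3 -m crank '[[[0.2,-0.6,-2.5,0,-0.3,0,5.5],[0,0,-3.5,0,0,0,5.5],[0,0,-2,0,0,0,5.5],[0,0,0,0,0,0,5.5],[0,0,0,0,0,0,5.5]]]'
```

```text
t: 13.02
eef_pos: [465.4, -223.6, 37.7]
orientation: [2.447, 1.957, 0.013]
ft_force: [-0.4, 0.7, 1.1]
finger_gap: 54.9
```

```bash
python3 -m crank '[[[-0.7,-0.55,0,0,0,0.5,5.5],[0,0,0,0,0,0,5.5]]]'
python3 -c "
from h import *
o=arm.get_obs();M=R.from_rotvec(o['orientation']).as_matrix();print(o['eef_pos'],M.round(4),o['q'].round(3))
t=R.from_matrix(np.array([[.231,.973,0],[.973,-.231,0],[0,0,-1]]).T).as_matrix().T
print(np.degrees((R.from_matrix(t)*R.from_matrix(M).inv()).as_rotvec()).round(2))"
```

```text
t: 13.28
eef_pos: [459.2, -229.5, 39.6]
orientation: [2.434, 1.968, 0.016]
ft_force: [-0.1, -0.2, 0.0]
finger_gap: 55.1
[ 459.18100736 -229.46307324   39.63004359] [[ 0.2094  0.9777  0.0149]
 [ 0.9778 -0.2094 -0.0021]
 [ 0.0011  0.015  -0.9999]] [-0.028  0.579  0.536  2.095 -0.536  0.588  0.677]
[ 0.13  0.85 -1.27]
```

```bash
python3 -m crank '[[[-0.1,0,-1,0.1,0.9,-1.3,5.5],[0,0,-0.8,0,0,0,5.5],[0,0,0,0,0,0,5.5]]]'
```

```text
t: 13.65
eef_pos: [458.4, -229.4, 20.8]
orientation: [-2.467, -1.945, 0.002]
ft_force: [-0.9, 0.6, -0.3]
finger_gap: 54.7
```

```bash
python3 -m crank '[[[0,0,-0.8,0,0,0,5.5],[0,0,-0.6,0,0,0,5.5],[0,0,-0.1,0,0,0,5.5],[0,0,0,0,0,0,2.4],[0,0,0,0,0,0,2.4],[0,0,0,0,0,0,2.4],[0,0,0,0,0,0,2.4],[0,0,0,0,0,0,2.4]]]' 30
python3 -c "
from h import *
o=arm.get_obs();M=R.from_rotvec(o['orientation']).as_matrix();print(o['eef_pos'],M.round(4),o['ft_force'])"
```

```text
t: 14.65
eef_pos: [458.2, -229.4, 4.5]
orientation: [-2.466, -1.945, 0.002]
ft_force: [0.3, -0.0, -1.0]
finger_gap: 30.2
[ 458.24621505 -229.42007661    4.54952535] [[ 2.333e-01  9.724e-01 -1.500e-03]
 [ 9.724e-01 -2.333e-01 -2.000e-04]
 [-5.000e-04 -1.400e-03 -1.000e+00]] [ 0.28359535 -0.02906944 -0.96712657]
```

```bash
python3 -m crank '[[[0,0,3,0,0,0,2.4],[0,0,4.5,0,0,0,2.4],[0,0,4.5,0,0,0,2.4],[0,0,4.5,0,0,0,2.4],[0.5,2.8,2.5,0,0,0,2.4],[0.9,4,1,0,0,0,2.4],[0.9,4,0,0,0,0,2.4],[0.9,4,0,0,0,0,2.4],[0.7,3,0,0,0,0,2.4],[0,1,0,0,0,0,2.4],[0,0,0,0,0,0,2.4],[0,0,0,0,0,0,2.4]]]'
cat > tgt.py <<'E'
from h import *
o=arm.get_obs();M=R.from_rotvec(o['orientation']).as_matrix()
t=np.array([[.233,.9725,0],[.9725,-.233,0],[0,0,-1]])
print(o['t'],o['eef_pos'].round(2),o['ft_force'].round(2),'gap',round(o['finger_gap'],1),'turn',np.degrees((R.from_matrix(t)*R.from_matrix(M).inv()).as_rotvec()).round(2))
E
python3 tgt.py
```

```text
t: 16.15
eef_pos: [494.8, -37.8, 211.0]
orientation: [-2.471, -1.937, -0.0]
ft_force: [0.2, -0.6, -0.3]
finger_gap: 30.1
16.15 [494.83 -37.8  211.02] [ 0.16 -0.62 -0.27] gap 30.1 turn [-0.09 -0.06  0.33]
```

```bash
cat > bore.py <<'E'
from h import *
def bore(f,t,rv,h):
    c=cam('wrist',{'eef_pos':np.array(t),'orientation':rv});M=R.from_rotvec(rv).as_matrix()
    X=np.array(t)+M@[0,.9,-h];p=proj(c,X);K=320*4/(c[1].T@(X-c[2]))[2]
    g=cv2.resize(cv2.cvtColor(cv2.imread(f),6),None,fx=4,fy=4,interpolation=cv2.INTER_CUBIC)
    x0,y0=int(p[0]*4-130),int(p[1]*4-130);w=cv2.GaussianBlur(g[y0:y0+260,x0:x0+260],(9,9),2)
    C=cv2.HoughCircles(w,cv2.HOUGH_GRADIENT,1,10,param1=60,param2=10,minRadius=int(6*K),maxRadius=int(8*K))
    for u,v,r in ([] if C is None else C[0][:3]): print(f,'r',(r/K).round(2),(M.T@(pt(c,(u+x0)/4,(v+y0)/4,X[2])-t)).round(2))
E
python3 - <<'E'
from bore import *
o=snap('wrist','n.png')
rv=o['orientation']
bore('pics/raw_n.png',o['eef_pos'],rv,18.5)
s=R.from_matrix(np.array([[.23,.973,0.0],[.973,-.23,0],[0,0,-1]])).as_rotvec()
bore('pics/raw_i.png',[503.86,-19.44,210.65],s,17.5)
bore('pics/raw_j.png',[496.38,-12.9,188.53],s,17.5)
E
```

```text
pics/raw_n.png r 7.09 [  0.15   1.32 -18.5 ]
pics/raw_n.png r 6.15 [  0.75  -0.08 -18.5 ]
pics/raw_n.png r 6.34 [  9.66   1.21 -18.49]
pics/raw_i.png r 7.65 [ -1.84   1.   -17.5 ]
pics/raw_i.png r 7.27 [ -0.63   1.   -17.5 ]
pics/raw_i.png r 7.32 [  9.66   1.11 -17.5 ]
pics/raw_j.png r 7.28 [  9.54   1.11 -17.5 ]
pics/raw_j.png r 7.55 [ -1.72   1.11 -17.5 ]
pics/raw_j.png r 7.04 [ -0.39   0.78 -17.5 ]
```

```bash
python3 -m crank '[[[0.15,1.4,0,0,0,0.3,2.4],[0.14,1.3,-0.4,0,0,0,2.4],[0,0,-0.8,0,0,0,2.4],[0,0,-0.6,0,0,0,2.4],[0,0,0,0,0,0,2.4]]]'; python3 tgt.py
```

```text
t: 16.82
eef_pos: [497.4, -10.6, 191.3]
orientation: [-2.468, -1.941, 0.001]
ft_force: [-0.2, 0.4, -0.9]
finger_gap: 30.5
16.825 [497.39 -10.55 191.33] [-0.2   0.44 -0.88] gap 30.5 turn [-0.06 -0.1   0.18]
```

```bash
python3 -m crank '[[[0.03,0,-0.4,0,0,0,2.4],[0,0,-0.3,0,0,0,2.4],[0,0,0,0,0,0,2.4]]]'; python3 -m crank '[[[0,0,-0.3,0,0,0,2.4],[0,0,-0.2,0,0,0,2.4],[0,0,0,0,0,0,2.4]]]';python3 -m crank '[[[0,0,-0.3,0,0,0,2.4],[0,0,-0.2,0,0,0,2.4],[0,0,0,0,0,0,2.4]]]'
```

```text
t: 17.2
eef_pos: [497.8, -11.2, 183.9]
orientation: [-2.469, -1.939, 0.001]
ft_force: [-0.0, -0.2, -1.1]
finger_gap: 30.6
t: 17.58
eef_pos: [497.9, -11.3, 178.8]
orientation: [-2.47, -1.939, 0.001]
ft_force: [-1.0, 1.0, -1.3]
finger_gap: 30.6
t: 17.95
eef_pos: [497.9, -11.2, 173.4]
orientation: [-2.469, -1.939, 0.001]
ft_force: [0.6, 0.5, -1.3]
finger_gap: 30.5
```

```bash
python3 -m crank '[[[0,0.06,-0.4,0,0,0,2.4],[0,0,-0.5,0,0,0,2.4],[0,0,-0.3,0,0,0,2.4],[0,0,0,0,0,0,2.4]]]'; python3 -m crank '[[[0,0,-0.3,0,0,0,2.4],[0,0,-0.2,0,0,0,2.4],[0,0,0,0,0,0,2.4]]]'
```

```text
t: 18.45
eef_pos: [497.8, -10.6, 160.4]
orientation: [-2.469, -1.939, 0.001]
ft_force: [-0.2, -0.5, -2.0]
finger_gap: 30.1
t: 18.82
eef_pos: [498.0, -10.6, 155.2]
orientation: [-2.47, -1.939, 0.001]
ft_force: [0.2, 0.1, 0.5]
finger_gap: 30.4
```

```bash
python3 -m crank '[[[0,0,-0.3,0,0,0,2.4],[0,0,-0.2,0,0,0,2.4],[0,0,0,0,0,0,2.4]]]'; python3 -m crank '[[[0,0,-0.3,0,0,0,2.4],[0,0,-0.2,0,0,0,2.4],[0,0,0,0,0,0,2.4]]]';python3 -m crank '[[[0,0,-0.3,0,0,0,2.4],[0,0,-0.2,0,0,0,2.4],[0,0,0,0,0,0,2.4]]]'
```

```text
t: 19.2
eef_pos: [498.0, -10.6, 149.9]
orientation: [-2.47, -1.94, 0.0]
ft_force: [-0.2, -0.1, -0.6]
finger_gap: 30.5
t: 19.58
eef_pos: [498.1, -10.7, 144.6]
orientation: [-2.47, -1.94, 0.0]
ft_force: [0.2, -0.3, -0.8]
finger_gap: 30.4
t: 19.95
eef_pos: [498.2, -10.8, 139.3]
orientation: [-2.47, -1.94, 0.0]
ft_force: [0.1, -0.0, -0.4]
finger_gap: 30.4
```

```bash
python3 -m crank '[[[0,0,-0.2,0,0,0,2.4],[0,0,-0.2,0,0,0,2.4],[0,0,0,0,0,0,2.4],[0,0,0,0,0,0,2.4]]]'
cat > tilt.py <<'E'
from h import *
def run(tag):
    S=cam('scene');o=snap('scene',tag+'.png')
    a=cv2.cvtColor(cv2.imread('pics/raw_a.png'),6);b=cv2.cvtColor(cv2.imread('pics/raw_%s.png'%tag),6)
    up=lambda i:cv2.resize(i,None,fx=8,fy=8,interpolation=cv2.INTER_CUBIC)
    x,y,w=393,281,15
    r=cv2.matchTemplate(up(b[y-w-12:y+w+12,x-w-12:x+w+12]),up(a[y-w:y+w,x-w:x+w]),cv2.TM_CCOEFF_NORMED);_,m,_,l=cv2.minMaxLoc(r)
    d=np.array(l)/8-12
    X=lambda t:np.array([527.5+.23*130*np.cos(t),116+.973*130*np.cos(t),109+130*np.sin(t)])
    th=np.linspace(-.13,.13,53);P=np.array([proj(S,X(t))-proj(S,X(-.13)) for t in th]);i=np.argmin(((P-d)**2).sum(1))
    print(tag,o['t'],'shift',d,'corr',round(m,3),'tilt~',th[i].round(3),'resid',(P[i]-d).round(2))
E
python3 -c "
from tilt import *
run('p1')"; python3 tgt.py
```

```text
t: 20.45
eef_pos: [498.3, -10.8, 135.2]
orientation: [-2.47, -1.94, -0.0]
ft_force: [0.2, 0.7, -0.3]
finger_gap: 30.4
p1 20.45 shift [ 2.5 -3. ] corr 0.97 tilt~ 0.0 resid [-0.12  0.01]
20.5 [498.24 -10.79 135.14] [-0.06 -0.09 -0.32] gap 30.5 turn [-0.05 -0.04  0.24]
```

The scene check gives tilt≈0.0, so the ring stack carried the pan down to level. Release and retreat.

```bash
python3 -m crank '[[[0,0,0,0,0,0,3.4],[0,0,0,0,0,0,3.8],[0,0,0,0,0,0,5.5],[0,0,0,0,0,0,5.5],[0,0,0,0,0,0,5.5],[0,0,0,0,0,0,5.5]]]'
python3 -m crank '[[[0,0,1.5,0,0,0,5.5],[0,0,3,0,0,0,5.5],[0,0,4,0,0,0,5.5],[0,0,4,0,0,0,5.5],[-1,-2,2,0,0,0,5.5],[0,0,0,0,0,0,5.5],[0,0,0,0,0,0,5.5],[0,0,0,0,0,0,5.5],[0,0,0,0,0,0,5.5],[0,0,0,0,0,0,5.5]]]'
python3 - <<'E'
from tilt import *
run('q1');snap('side','q2.png');o=snap('wrist','q3.png');print(o['eef_pos'],o['ft_force'])
run('q4')
q=lambda i,w,h:cv2.resize(i,(w,h),interpolation=cv2.INTER_CUBIC)
a=cv2.imread('pics/raw_q3.png')[60:285,150:420];s=cv2.imread('pics/raw_q1.png')
v=np.vstack([q(s[150:310,270:430],300,300),q(s[150:260,150:285],300,245)])
cv2.imwrite('pics/fin.png',np.hstack([q(a,500,417) if 0 else cv2.copyMakeBorder(q(a,500,417),0,128,0,0,cv2.BORDER_CONSTANT),v]))
E
```

```text
t: 21.25
eef_pos: [498.6, -10.6, 135.4]
orientation: [-2.47, -1.94, -0.001]
ft_force: [0.2, 0.3, -0.7]
finger_gap: 54.9
t: 22.5
eef_pos: [487.7, -30.5, 287.5]
orientation: [-2.47, -1.94, -0.0]
ft_force: [0.3, 0.2, -0.9]
finger_gap: 54.8
q1 22.5 shift [ 2.625 -3.125] corr 0.972 tilt~ 0.01 resid [-0.09 -0.13]
[487.78272579 -30.54008753 287.6589813 ] [0.53509706 0.00966906 0.11218037]
q4 22.65 shift [ 2.625 -3.125] corr 0.972 tilt~ 0.01 resid [-0.09 -0.13]
```

View pics/fin.png

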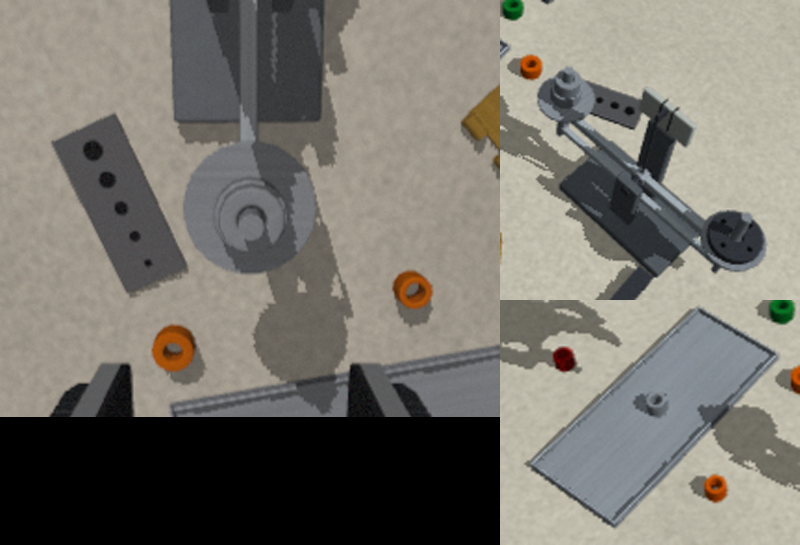

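The large and medium rings are stacked flat on the spindle (wrist crop about (250,222)). The small ring is still in the tray (about (655,402)) and the flange is on its pan. The beam is steady at about +0.01 rad, so I'm handing in.

```bash
python3 -c "
from cell import arm
print(arm.job_done())"
```

```text
the job is handed in; nothing more can be done
None
```

The flange weighs about 250 g. I lowered the 150 g large ring and then the 100 g medium ring onto the weight pan's spindle, and the beam came to rest level. I handed the job in at about 22.7 s of robot time; the hand-in reported no verdict.

- **Choice of ring:** with the large ring on, the beam was still at its flange-side stop. The scene camera showed no shift of the flange pan, so the shortfall was at least about 83 g and the medium ring was the one needed.
- **Beam:** two pictures 0.15 s apart both gave a tilt of about +0.01 rad, against a limit of 0.045. That reading is good to about 0.02 rad and puts the flange between about 230 and 265 g.
- **Final picture:** both rings sit flat and stacked on the spindle, the small ring is in the tray, the flange is on its pan, and the gripper is clear. The gauge and the part of the hinge in view look undisturbed; I did not check the pliers or rasp in the last pictures.
- **Forces:** readings at the wrist stayed within about 2 to 3 N.
- **Checks that disagreed or were weak:**
  - My first wrist estimate of the pan was about 4 mm off, because the arm was still settling; I corrected it with a later look.
  - A side-camera check of the tilt after the large ring was unusable because its match was poor.
  - The force signal for the medium ring's contact was within noise, so I judged its seating from the camera: the beam moved to level as I lowered it.

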